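Snap the retaining clip onto the polishing arbor

ROBOT

A 7-joint arm with a two-finger parallel gripper is mounted at the origin on a cart in front of the work surface, level with it; the furniture and walls round the work are solid. World frame = base frame: x ahead of the robot, y to its left, z up, the work surface at z = 0. Lengths are in m, angles in rad, forces in N, time in s.
With the tool pointing down it reaches from about 0.4 to 0.85 m from the base axis. Payload 4.5 kg.
Tool frame: the origin (TCP) lies between the finger pads; the fingertips stand 11 mm ahead of it and the grasp point (between the pads) lies 8 mm behind it (r.nose_length is the distance from the TCP to the fingertips, in m); z points along the fingers, y is the line along which they close (so a half turn about z gives the same grasp; the last joint's range is limited). The gripper opens to 88 mm and grips with 3 to 60 N. Pads are 18 mm wide; open, the fingers measure 123 mm over their backs; the gripper's body (75 mm by 187 mm) begins 45 mm behind the grasp point.
Start: joints at [-1.086, 0.689, -0.195, 1.565, 0.157, 0.902, -0.215], TCP at [0.272, 0.563, 0.25] pointing down, gripper open.
Joint ranges: [-3.01, 3.01], [-0.46, 2.08], [-1.47, 1.51], [0.13, 2.56], [-1, 4.14], [0.04, 2.09], [-2.66, 2.66]. Speed limits (rad/s): [2.57, 2.57, 3.14, 3.14, 3.14, 3.14, 3.14].

INTERFACE

Orientations are given as a unit quaternion [x, y, z, w].
In Python, from plant import get_state, snapshot, camera_model, r gives the robot as it stands.
- The arm moves only by the shell command python3 -m inch 'ROWS' [FORCE]. ROWS is text: rows parted by semicolons, each of 7 numbers parted by spaces: the opening, from -1 (shut) to 1 (fully open), then the shift along the tool's x, y, z in m, then the turn, a rotation vector about the tool's x, y, z in rad. A call has 1 to 20 rows; each row shifts and turns the commanded pose from where the row before left it, along the tool's axes as they then stand; what a row does not reach is not made up. A row lasts 1/12 s, in which the tool goes at most 41.7 mm and 7.16 degrees, less where a joint would pass 70% of its speed; a pose out of reach is approached as far as the arm can. A call is refused whole if a number of a shift passes 0.0417 or a number of a turn 0.125, either way. A call with a gripper value outside its range is refused whole. The fingers move at their own pace and stop on an object; FORCE is the grip in N (left out, the last holds). Time passes only in rows, so rows that do not move let the fingers close. It gives the time, the measured TCP pose, the force, the opening and the grip force at its end, in the units of the state.
- get_state(): the state, without advancing time (a new reading comes with each control period).
- snapshot(name): name is "scene" or "top" or "wrist"; returns (picture, depth): 480x640x3 uint8, red, green, blue; 480x640 float32, m along the optical axis (not along the pixel's ray), 0 where there is no reading.
- camera_model(name): a dict with "intrinsics" (3x3 intrinsics, pixels), "view" (4x4, takes a point from world to camera coordinates). Camera axes: x right, y down, z forward; pixel columns grow to the right and rows downward; lengths in m; the calibration is good to about 2 mm. A picture is of the moment at which its call begins: read the wrist's pose just before it. camera_model takes no time and is no camera call; for the wrist camera it gives the pose at the moment of the call.
- r.finish_job(): hands the job in; it is judged then, once.
The state is a dict: "clock": time; "q": joint angles; "qd": joint speeds; "joint_torque": joint torques, N m; "tool_pos": TCP position; "eef_rot": TCP orientation; "contact_force": force on the tool from outside, world axes, zero at the start; "moment": the same for the moment, N m; "opening": opening from 0.0 (shut) to 1.0 (fully open); "finger_force": force on a finger pad.
Only numpy, scipy, OpenCV 4.12 (cv2) and the standard library are available. Lean on these libraries where they do the work, as an engineer would, in place of code of your own. Each camera call takes 0.05 s, during which the arm holds its last target. There are 200 camera calls.

TASK

Take the spring clip out of its wooden rack and push it straight down onto the groove of the polishing arbor, next to the spacer sleeve, until it snaps fully home, then let go of it. The arbor is not always clamped equally far out in its stand, so feel for the groove, and do not force the clip: never press it on the arbor with more than about 40 N. Leave the other things on the bench alone.

Things in the scene. Friction and masses are not known exactly. Their poses are not given: they have to be found in the camera images.
- clip_grip (a point): middle of the black finger tab of the loose steel spring clip (40 g); tab 12 mm thick (x), 24 wide (y), 38 high, this point 18 mm below its top. Under the tab a steel head 14 x 34 x 8 mm, under that a 5 mm plate with two springy jaws open downward. x: along the bore; z: up; same if turned half round. Grip it across the width (room for fingers beside the polishing disc) or the thickness
- clip_bore (a point): centre of the clip's bore, 44 mm straight below clip_grip, axes alike; fully home it lies on the arbor's axis, where the steel above the bore rests on the 14 mm neck of the groove. The steel arch over the bore is 16 mm wide inside: it passes the neck but not the thicker shaft or sleeve
- clip_mouth (a point): middle between the round noses (5 mm across, 5.4 mm apart) of the clip's jaws, 7.5 mm below clip_bore; jaw tips reach 5.5 mm lower. Touching lightly, this point stands about 14.5 mm above the arbor's axis on the plain shaft, 8 mm in the groove, 16.5 mm on the sleeve. The jaws start to spread at 4 to 8 N; over the groove about 10 to 18 N snaps them round the neck
- clip_rack: fixed hardwood block 66 (x) x 80 (y) x 40 mm high, origin in the middle of its underside; a slot 8.5 (x) x 28.5 mm (y) in its top in which the clip's jaws hang, the clip's head resting on the top. The clip lifts straight up; its jaws reach 30 mm into the slot
- arbor_stand: fixed stand holding the polishing arbor level, its axis 110 mm above the bench. Origin on the bench under the middle of the range where the groove can be; x runs along the arbor from its free end (-x) to the pillar (95 to 137 mm from the origin in x, 130 mm high, with a bolt on top to 140 mm)
- shaft_axis (a point): point of the arbor's axis 110 mm above the stand's origin, x as the stand's. The groove (9 mm wide) has its middle within 15 mm before or behind this point, not measured. On its -x side 45 mm of plain 26 mm thick shaft to the free end, on its +x side at once a sleeve 30 mm thick, 48 mm long, then a 105 mm disc. The arbor is clamped and does not yield to the clip
- bangle: dark horn bangle lying flat, about 66 mm across and 13 mm high, a bystander
- big_nut: rusty hexagon nut, 32 mm, a bystander
- compound_bar: reddish bar of polishing compound, 36 x 83 x 32 mm, a bystander

How it is judged:
On the way:
1. the clip is out of its rack (z of clip_bore in the frame of clip_rack above 0.07 m), for 0.1 s.
At the end, for the whole second after the job is handed in: the clip is snapped home in the groove: the centre of its bore within 2 mm of the arbor's axis in height and sideways and within 19 mm of the shaft_axis point along the arbor, its bore in line with the arbor within 0.2 rad, at rest (z of clip_bore in the frame of shaft_axis between -0.002 and 0.002 m and y of clip_bore in the frame of shaft_axis between -0.002 and 0.002 m and x of clip_bore in the frame of shaft_axis between -0.019 and 0.019 m and angle between the x axis of clip_bore and the x axis of shaft_axis, either way round below 0.2 rad and linear speed of clip below 0.02 m/s); the robot touches nothing.
It fails at once if the clip is forced against the arbor or its stand: the contact forces of jaws and seat, added up, pass 100 N (pressing with up to 40 N stays below) (contact force between clip and arbor_stand above 100 N).
It fails at once if the bangle is moved by more than 2 cm (distance of bangle from where it was at the start of the episode above 0.02 m).
It fails at once if the nut is moved by more than 2 cm (distance of big_nut from where it was at the start of the episode above 0.02 m).
It fails at once if the compound bar is moved by more than 2 cm (distance of compound_bar from where it was at the start of the episode above 0.02 m).
It also fails if it takes over 48 s, if anything falls off the work surface, if the arm or the gripper's body presses on something with over 40 N, if the wrist force passes 120 N, or if a joint passes its speed limit or range.

## Working session

There is one attempt and no reset: what is moved stays moved. The work goes in short steps, Python scripts to look and compute and a shell command to move; the robot and the scene stay as the last step left them, time stands still between calls to the robot, and variables do not carry over. Pictures are saved under pics/ and viewed, at most 10 in all, crops included, and the job is handed in when it is done.

```bash
ls; mkdir -p pics
python3 - <<'E'
from plant import *
import cv2,numpy as np
s=get_state();print(s)
for n in("top","scene"):
    p,d=snapshot(n);cv2.imwrite(f"pics/{n}0.png",p[:,:,::-1]);np.save(f"{n}_d.npy",d);m=camera_model(n);np.savez(f"{n}_m.npz",K=m["intrinsics"],V=m["view"]);print(m)
E
```

```text
pics
{'clock': 0.0, 'q': array([-1.08618886,  0.68993161, -0.19450705,  1.56631081,  0.15728422,
        0.9025027 , -0.21509785]), 'qd': array([ 0.00184159,  0.00028316, -0.00031344, -0.00093077, -0.00150819,
       -0.00047495,  0.00111722]), 'joint_torque': array([-9.91938759e-04, -5.27566946e+01, -1.26733683e+00, -1.53438735e+01,
       -5.27415995e-02,  6.45559427e-03,  1.48752588e-04]), 'tool_pos': array([0.2720923 , 0.56200441, 0.24895137]), 'eef_rot': array([ 2.23467006e-01,  9.74711096e-01, -8.71245832e-04, -1.35639255e-04]), 'contact_force': array([-0.26965263,  0.45545132,  0.30126097]), 'moment': array([ 0.028239  , -0.03141692,  0.00739206]), 'finger_force': 0.0, 'opening': 1.000155390092842}
{'intrinsics': array([[453.65549023,   0.        , 312.49640202],
       [  0.        , 453.65549023, 236.53662957],
       [  0.        ,   0.        ,   1.        ]]), 'view': array([[ 0.00374675, -0.99989854,  0.0137427 , -0.05750317],
       [-0.98589776, -0.00599286, -0.16724144,  0.46278412],
       [ 0.16730684, -0.01292228, -0.98582019,  0.87329446],
       [ 0.        ,  0.        ,  0.        ,  1.        ]])}
{'intrinsics': array([[566.20101442,   0.        , 323.18631221],
       [  0.        , 566.20101442, 241.66313725],
       [  0.        ,   0.        ,   1.        ]]), 'view': array([[ 0.85345715, -0.52110714, -0.00763155, -0.40770187],
       [-0.41252438, -0.66652927, -0.62093669,  0.2158342 ],
       [ 0.31848789,  0.53309106, -0.78382357,  0.94515599],
       [ 0.        ,  0.        ,  0.        ,  1.        ]])}
```

View pics/top0.png

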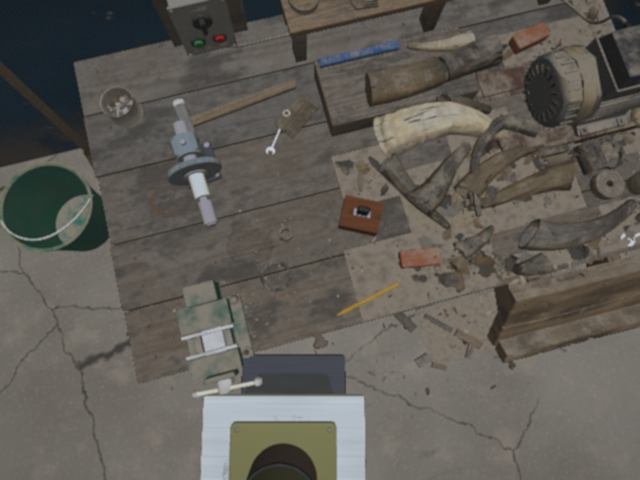

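View pics/scene0.png

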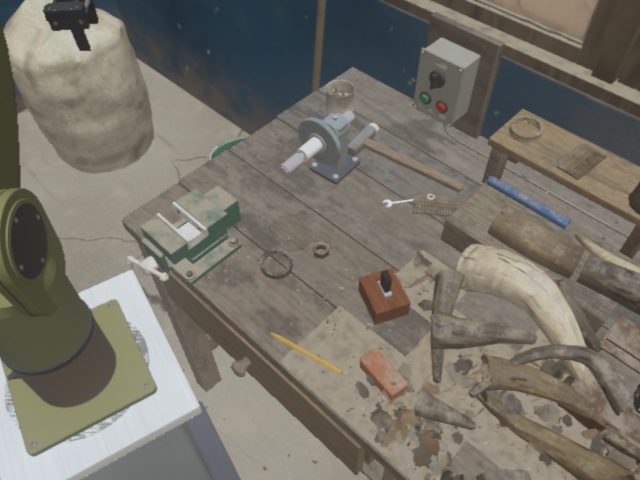

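The top view shows the clip in its rack at about (361,213). The arbor runs from its free end at (210,220) past the sleeve at (198,186) and the disc at (194,170) to the pillar at (187,145). In the scene view the tab is at (386,279) and the groove side is at about (305,155). Next I'll deproject these with the depth.

```bash
cat > h.py <<'E'
import numpy as np,cv2
def cloud(n,u0,v0,u1,v1,d=None,K=None,V=None):
    if d is None:
        d=np.load(f"{n}_d.npy");m=np.load(f"{n}_m.npz");K=m["K"];V=m["V"]
    v,u=np.mgrid[v0:v1,u0:u1];z=d[v0:v1,u0:u1]
    c=np.stack([(u-K[0,2])/K[0,0]*z,(v-K[1,2])/K[1,1]*z,z],-1)[z>0]
    return (c-V[:3,3])@V[:3,:3]
E
python3 - <<'E'
from h import *
a=cloud("top",325,185,400,245);b=cloud("scene",350,255,420,335)
for n,c in(("top",a),("scene",b)):
    print(n,"table z",np.median(c[abs(c[:,2])<.015][:,2]))
    t=c[(c[:,2]>.03)&(c[:,2]<.045)];R=cv2.minAreaRect(t[:,:2].astype(np.float32)*1000);print("rack",R,np.median(t[:,2]),len(t))
    t=c[(c[:,2]>.055)];print("tab",len(t),t.mean(0),t.min(0),t.max(0),np.percentile(t[:,2],95)); 
    t=c[(c[:,2]>.075)];print("tabtop",cv2.minAreaRect(t[:,:2].astype(np.float32)*1000))
a=cloud("top",150,80,240,240);b=cloud("scene",250,100,400,200)
for n,c in(("top",a),("scene",b)):
    t=c[(c[:,2]>.105)&(c[:,2]<.135)]
    print(n,len(t))
    # shaft axis direction : bin by x
    for x in np.arange(.45,.80,.01):
        q=c[(abs(c[:,0]-x)<.005)&(c[:,2]>.08)]
        if len(q)>3: print(round(x,3),len(q),q[:,1].min().round(3),q[:,1].max().round(3),q[np.argsort(-q[:,2])[:max(3,len(q)//5)],1].mean().round(4),q[:,2].max().round(3))
E
python3 -c "
import cv2
a=cv2.imread('pics/top0.png');b=cv2.imread('pics/scene0.png')
A=cv2.resize(a[90:240,140:240],(400,600),interpolation=2);B=cv2.resize(b[90:190,270:400],(390,300),interpolation=2);C=cv2.resize(a[185:245,325:400],(375,300),interpolation=2)
import numpy as np
o=np.zeros((600,800,3),np.uint8);o[:,:400]=A;o[:300,405:795]=B;o[300:,405:780]=C;cv2.imwrite('pics/c1.png',o)"
```

```text
top table z -0.00034849421662961824
rack ((511.45172119140625, -153.87466430664062), (80.25971984863281, 67.18226623535156), 78.58837127685547) 0.03925175606233146 1102
tab 132 [ 0.517216   -0.16278978  0.07555094] [ 0.5036966  -0.2288708   0.05506491] [ 0.56647214 -0.14159148  0.08756371] 0.08620558617117285
tabtop ((511.1463317871094, -153.44827270507812), (22.77608871459961, 12.671293258666992), 81.32721710205078)
scene table z -0.0005950765285949586
rack ((509.539794921875, -155.00808715820312), (82.39824676513672, 67.11651611328125), 78.08438110351562) 0.03885380702375343 1296
tab 181 [ 0.50710813 -0.15715977  0.07488203] [ 0.50178589 -0.16716597  0.05511422] [ 0.51668327 -0.14229974  0.08822466] 0.08555658871785637
tabtop ((509.0713806152344, -154.4504852294922), (24.251611709594727, 11.719179153442383), 78.5855941772461)
top 1928
0.47 42 0.126 0.146 0.1373 0.122
0.48 84 0.123 0.15 0.1363 0.126
0.49 78 0.125 0.154 0.1391 0.125
0.5 78 0.128 0.157 0.1419 0.126
0.51 72 0.132 0.159 0.1463 0.125
0.52 68 0.136 0.167 0.1526 0.127
0.53 101 0.139 0.17 0.1549 0.127
0.54 84 0.142 0.174 0.
[... 443 characters left out ...]
ene 1569
0.47 64 0.123 0.146 0.1329 0.123
0.48 75 0.121 0.146 0.1347 0.124
0.49 62 0.125 0.148 0.1372 0.124
0.5 62 0.127 0.152 0.1429 0.124
0.51 57 0.131 0.155 0.1449 0.123
0.52 59 0.136 0.166 0.1538 0.125
0.53 88 0.139 0.168 0.1551 0.125
0.54 71 0.14 0.173 0.1567 0.126
0.55 148 0.144 0.215 0.1898 0.136
0.56 304 0.149 0.211 0.188 0.161
0.57 315 0.143 0.201 0.1712 0.163
0.58 356 0.118 0.176 0.1512 0.163
0.59 102 0.119 0.156 0.1402 0.154
0.6 28 0.124 0.203 0.1802 0.135
0.61 105 0.158 0.206 0.1806 0.135
0.62 137 0.16 0.209 0.1859 0.14
0.63 110 0.163 0.211 0.1879 0.138
0.64 94 0.167 0.207 0.189 0.134
0.65 29 0.171 0.209 0.1866 0.126
0.66 48 0.186 0.21 0.2016 0.124
0.67 31 0.19 0.211 0.2022 0.123
```

View pics/c1.png

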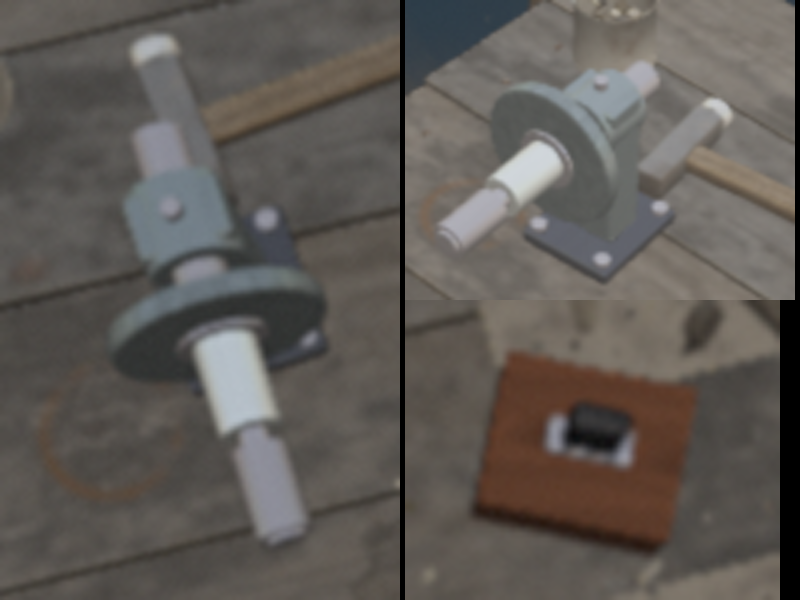

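The crop shows the narrow groove just before the white sleeve, at about (250,432) in the crop, which is top-view pixel (202.5,198). The clip's tab sits centred in the rack. Both cameras agree on the tab: about (0.510,-0.154), top at 0.086, width direction 78.5°. Next I'll fit the arbor axis, rotate the gripper, then move.

```bash
cat >> h.py <<'E'
from scipy.spatial.transform import Rotation as Ro
def goto(x,y,z,yaw=None):
    from plant import get_state
    s=get_state();R=Ro.from_quat(s["eef_rot"]);M=R.as_matrix()
    dt=M.T@(np.array([x,y,z])-s["tool_pos"]);yd=np.degrees(np.arctan2(M[1,1],M[0,1]))
    print("t",round(s["clock"],2),"tcp",s["tool_pos"].round(4),"yaw_y",yd.round(2),"tilt",(M[:,2]).round(4),"F",s["contact_force"].round(1),"mom",s["moment"].round(2),"open",round(s["opening"],3),"ff",round(s["finger_force"],1))
    print("shift tool",dt.round(4), "" if yaw is None else "turn z tool rad %.4f"%np.radians(yd-yaw))
E
python3 - <<'E'
from h import *
from scipy.optimize import least_squares
for n,box in(("top",(150,80,240,240)),("scene",(250,100,400,200))):
    c=cloud(n,*box)
    def fit(p0):
        p=p0
        for it in range(6):
            y0,th,z0=p;s=(c[:,0]-.5)*np.cos(th)+(c[:,1]-y0)*np.sin(th);l=-(c[:,0]-.5)*np.sin(th)+(c[:,1]-y0)*np.cos(th)
            rr=np.hypot(l,c[:,2]-z0);m=(s>-.03)&(s<.015)&(abs(rr-.013)<.004)|(s>.17)&(s<.195)&(abs(rr-.013)<.004)
            q=c[m]
            f=lambda p:np.hypot(-(q[:,0]-.5)*np.sin(p[1])+(q[:,1]-p[0])*np.cos(p[1]),q[:,2]-p[2])-.013
            o=least_squares(f,p,loss="soft_l1",f_scale=.001);p=o.x
        return p,m.sum(),np.sqrt(np.mean(f(p)**2))
    p,k,e=fit(np.array([.142,np.radians(19.5),.11]));print(n,"y at x=.5",p[0],"deg",np.degrees(p[1]),p[2],k,e)
    y0,th,z0=p;s=(c[:,0]-.5)*np.cos(th)+(c[:,1]-y0)*np.sin(th);l=-(c[:,0]-.5)*np.sin(th)+(c[:,1]-y0)*np.cos(th)
    for a in np.arange(-.04,.2,.004):
        m=(abs(s-a)<.002)&(abs(l)<.02)&(c[:,2]>.09)
        if m.sum()>2: print("%.3f:%.4f"%(a,np.percentile(c[m,2],95)-z0),end=" ")
    print()
goto(.51,-.154,.2,78.5)
E
python3 -m inch '1 0 0 0 0 0 -0.0833;1 0 0 0 0 0 -0.0833;1 0 0 0 0 0 -0.0833;1 0 0 0 0 0 0'
python3 -c "
from h import *
goto(.51,-.154,.2,78.5)"
```

```text
top y at x=.5 0.14339761250428007 deg 19.663680947141135 0.10918438761200149 405 0.0012450120542950081
-0.028:0.0123 -0.024:0.0141 -0.020:0.0145 -0.016:0.0141 -0.012:0.0138 -0.008:0.0147 -0.004:0.0137 -0.000:0.0137 0.004:0.0143 0.008:0.0135 0.012:0.0142 0.016:0.0137 0.020:0.0087 0.024:0.0096 0.028:0.0160 0.032:0.0175 0.036:0.0173 0.040:0.0159 0.044:0.0165 0.048:0.0156 0.052:0.0157 0.056:0.0164 0.060:0.0161 0.064:0.0168 0.068:0.0165 0.072:0.0480 0.076:0.0526 0.080:0.0543 0.084:0.0525 0.100:0.0142 0.104:0.0134 0.108:0.0217 0.112:0.0243 0.116:0.0254 0.120:0.0256 0.124:0.0250 0.128:0.0308 0.132:0.0314 0.136:0.0260 0.140:0.0247 0.144:0.0249 0.148:0.0251 0.152:0.0250 0.156:0.0159 0.160:0.0145 0.164:0.0136 0.168:0.0144 0.172:0.0144 0.176:0.0136 0.180:0.0135 
scene y at x=.5 0.14405336636281635 deg 19.898941484228818 0.10872343304513592 317 0.0013348612905925207
-0.032:0.0104 -0.028:0.0129 -0.024:0.0134 -0.020:0.0135 -0.016:0.0139 -0.012:0.0133 -0.008:0.0144 -0.004:0.0143 -0.000:0.0129 0.004:0.0137 0.008:0.0140 0.012:0.0139 0.016:0.0117 0.020:0.0077 0.024:0.0142 0.028:0.0150 0.032:0.0153 0.0
[... 241 characters left out ...]
06 0.132:0.0301 0.136:0.0247 0.140:0.0256 0.144:0.0248 0.148:0.0237 0.152:0.0220 0.160:0.0141 0.164:0.0141 0.168:0.0129 0.172:0.0133 0.176:0.0145 0.180:0.0114 
t 0.1 tcp [0.2721 0.5621 0.249 ] yaw_y 64.17 tilt [-6.0e-04 -1.6e-03 -1.0e+00] F [1.  0.  0.3] mom [0.   0.03 0.02] open 0.999 ff 0.0
shift tool [-0.5261 -0.5408  0.05  ] turn z tool rad -0.2501
clock: 0.43
tool_pos: [0.2723, 0.5622, 0.2492]
eef_rot: [0.099, 0.995, -0.0, -0.0]
contact_force: [-0.4, 0.4, 0.1]
opening: 0.995
finger_force: 0.0
t 0.43 tcp [0.2723 0.5622 0.2492] yaw_y 78.61 tilt [-7.e-04 -9.e-04 -1.e+00] F [-0.4  0.4  0.1] mom [ 0.01  0.02 -0.06] open 0.995 ff 0.0
shift tool [-0.3746 -0.655   0.0497] turn z tool rad 0.0018
```

```bash
python3 -m inch '1 -0.0187 -0.0327 0 0 0 0;1 -0.0187 -0.0327 0 0 0 0;1 -0.0187 -0.0327 0 0 0 0;1 -0.0187 -0.0327 0 0 0 0;1 -0.0187 -0.0327 0 0 0 0;1 -0.0187 -0.0327 0 0 0 0;1 -0.0187 -0.0327 0 0 0 0;1 -0.0187 -0.0327 0 0 0 0;1 -0.0187 -0.0327 0 0 0 0;1 -0.0187 -0.0327 0 0 0 0;1 -0.0187 -0.0327 0 0 0 0;1 -0.0187 -0.0327 0 0 0 0;1 -0.0187 -0.0327 0 0 0 0;1 -0.0187 -0.0327 0 0 0 0;1 -0.0187 -0.0327 0 0 0 0;1 -0.0187 -0.0327 0 0 0 0;1 -0.0187 -0.0327 0 0 0 0;1 -0.0187 -0.0327 0 0 0 0;1 -0.0187 -0.0327 0 0 0 0;1 0 0 0 0 0 0'
python3 - <<'E'
from h import *
from plant import *
goto(.51,-.154,.063,78.5)
m=camera_model("wrist");p,d=snapshot("wrist");cv2.imwrite("pics/w1.png",p[:,:,::-1])
c=cloud(0,0,0,640,480,d,m["intrinsics"],m["view"])
c=c[(abs(c[:,0]-.51)<.07)&(abs(c[:,1]+.154)<.07)]
t=c[(c[:,2]>.075)&(c[:,2]<.095)&(np.hypot(c[:,0]-.51,c[:,1]+.154)<.025)]
print(len(t),np.median(t[:,2]),cv2.minAreaRect(t[:,:2].astype(np.float32)*1000))
t=c[abs(c[:,2]-.04)<.004];print(len(t),cv2.minAreaRect(t[:,:2].astype(np.float32)*1000))
E
```

```text
clock: 2.1
tool_pos: [0.4977, -0.1263, 0.2492]
eef_rot: [0.108, 0.994, -0.002, 0.001]
contact_force: [0.1, -0.3, 0.2]
opening: 1.002
finger_force: 0.0
t 2.1 tcp [ 0.4977 -0.1263  0.2492] yaw_y 77.63 tilt [ 0.0013 -0.0049 -1.    ] F [ 0.1 -0.3  0.2] mom [ 0.06  0.03 -0.04] open 1.002 ff 0.0
shift tool [-0.0175 -0.0236  0.1864] turn z tool rad -0.0151
362 0.08372758212741552 ((511.2300720214844, -154.52598571777344), (23.6021671295166, 12.9716796875), 77.23574829101562)
3858 ((527.311279296875, -166.4635772705078), (96.32386016845703, 102.98223876953125), 78.0278549194336)
```

View pics/w1.png

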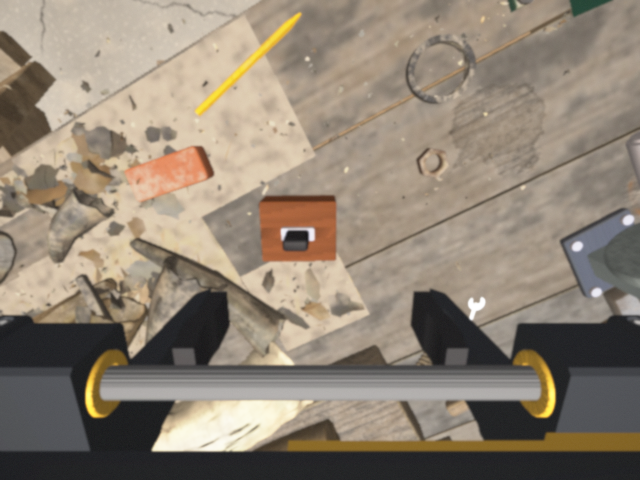

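The wrist view shows the clip in the rack with the tab at about (296,240). The compound bar at (168,172), nut (432,163) and bangle (440,68) are well clear of the fingers. I'll settle over the tab and go partway down.

```bash
python3 -m inch '1 -0.008 -0.012 0.03 0 0 0;1 0 0 0.03 0 0 0;1 0 0 0.03 0 0 0;1 0 0 0.02 0 0 0;1 0 0 0 0 0 0;1 0 0 0 0 0 0;1 0 0 0 0 0 0'
python3 -c "
from h import *
goto(.511,-.1543,.063,78.2)"
```

```text
clock: 2.73
tool_pos: [0.5026, -0.1296, 0.1408]
eef_rot: [0.1, 0.995, 0.0, 0.001]
contact_force: [-0.0, -0.8, -0.1]
opening: 0.999
finger_force: 0.0
t 2.73 tcp [ 0.5026 -0.1296  0.1408] yaw_y 78.52 tilt [ 1.5e-03  2.0e-04 -1.0e+00] F [-0.  -0.8 -0.1] mom [ 0.04 -0.02  0.03] open 0.999 ff 0.0
shift tool [-0.013  -0.0226  0.0778] turn z tool rad 0.0055
```

```bash
python3 -m inch '1 -0.0065 -0.0113 0 0 0 0;1 -0.0065 -0.0113 0 0 0 0;1 0 0 0 0 0 0;1 0 0 0 0 0 0;1 0 0 0 0 0 0;1 0 0 0 0 0 0'
python3 -c "
from h import *
goto(.511,-.1543,.063,78.2)"
```

```text
clock: 3.23
tool_pos: [0.5101, -0.1546, 0.14]
eef_rot: [0.1, 0.995, 0.0, 0.0]
contact_force: [0.2, 1.1, 0.1]
opening: 0.999
finger_force: 0.0
t 3.23 tcp [ 0.5101 -0.1546  0.14  ] yaw_y 78.52 tilt [ 3.e-04  5.e-04 -1.e+00] F [0.2 1.1 0.1] mom [0.1  0.02 0.  ] open 0.999 ff 0.0
shift tool [-0.0008  0.0004  0.077 ] turn z tool rad 0.0055
```

```bash
python3 -m inch '1 -0.0008 0 0.025 0 0 0.005;1 0 0 0.025 0 0 0;1 0 0 0.02 0 0 0;1 0 0 0.007 0 0 0;1 0 0 0 0 0 0;1 0 0 0 0 0 0;-1 0 0 0 0 0 0;-1 0 0 0 0 0 0;-1 0 0 0 0 0 0;-1 0 0 0 0 0 0;-1 0 0 0 0 0 0;-1 0 0 0 0 0 0;-1 0 0 0 0 0 0;-1 0 0 0 0 0 0;-1 0 0 0 0 0 0;-1 0 0 0 0 0 0' 50
python3 -c "
from h import *
goto(.511,-.1543,.163,78.2)"
```

```text
clock: 4.57
tool_pos: [0.5109, -0.1553, 0.0626]
eef_rot: [0.103, 0.995, 0.0, -0.0]
contact_force: [0.4, 1.0, 1.6]
opening: 0.263
finger_force: 28.2
t 4.57 tcp [ 0.5109 -0.1553  0.0626] yaw_y 78.21 tilt [-0.e+00  2.e-04 -1.e+00] F [0.4 1.  1.6] mom [ 0.38 -0.11 -0.02] open 0.263 ff 28.2
shift tool [ 1.000e-04  1.000e-03 -1.003e-01] turn z tool rad 0.0001
```

```bash
python3 -m inch '-1 0 0 0 0 0 0;-1 0 0 -0.01 0 0 0;-1 0 0 -0.02 0 0 0;-1 0 0 -0.03 0 0 0;-1 0 0 -0.04 0 0 0;-1 0 0 -0.04 0 0 0;-1 0 0 -0.03 0 0 0;-1 0 0 -0.02 0 0 0;-1 0 0 0 0 0 0;-1 0 0 0 0 0 0;-1 0 0 0 0 0 0'
python3 - <<'E'
from h import *
s=.0205;a=np.radians(19.8)
x,y=.5+s*np.cos(a),.1437+s*np.sin(a);print(x,y)
goto(x,y,.25,109.8)
E
```

```text
clock: 5.48
tool_pos: [0.51, -0.1554, 0.2521]
eef_rot: [0.103, 0.995, -0.0, -0.001]
contact_force: [-0.9, 0.3, -1.5]
opening: 0.267
finger_force: 50.0
0.5192880557635616 0.15064412736502847
t 5.48 tcp [ 0.51   -0.1554  0.2521] yaw_y 78.2 tilt [-1.8e-03  1.0e-04 -1.0e+00] F [-0.9  0.3 -1.5] mom [0.06 0.01 0.01] open 0.267 ff 50.0
shift tool [0.0535 0.3015 0.0021] turn z tool rad -0.5515
```

```bash
python3 -m inch '-1 0 0 0 0 0 -0.092;-1 0 0 0 0 0 -0.092;-1 0 0 0 0 0 -0.092;-1 0 0 0 0 0 -0.092;-1 0 0 0 0 0 -0.092;-1 0 0 0 0 0 -0.092;-1 0 0 0 0 0 0;-1 -0.0112 0.0285 0 0 0 0;-1 -0.0112 0.0285 0 0 0 0;-1 -0.0112 0.0285 0 0 0 0;-1 -0.0112 0.0285 0 0 0 0;-1 -0.0112 0.0285 0 0 0 0;-1 -0.0112 0.0285 0 0 0 0;-1 -0.0112 0.0285 0 0 0 0;-1 -0.0112 0.0285 0 0 0 0;-1 -0.0112 0.0285 0 0 0 0;-1 -0.0112 0.0285 0 0 0 0;-1 0 0 0 0 0 0;-1 0 0 0 0 0 0;-1 0 0 0 0 0 0'
python3 - <<'E'
from h import *
from plant import *
goto(.5193,.1506,.2,109.8)
m=camera_model("wrist");p,d=snapshot("wrist");cv2.imwrite("pics/w2.png",p[:,:,::-1])
np.save("wrist_d.npy",d);np.savez("wrist_m.npz",K=m["intrinsics"],V=m["view"])
E
```

```text
clock: 7.15
tool_pos: [0.519, 0.1498, 0.2516]
eef_rot: [-0.171, 0.985, -0.001, -0.001]
contact_force: [0.4, 0.1, -0.2]
opening: 0.268
finger_force: 50.0
t 7.15 tcp [0.519  0.1498 0.2516] yaw_y 109.75 tilt [-0.0022 -0.0017 -1.    ] F [ 0.4  0.1 -0.2] mom [ 0.04 -0.    0.  ] open 0.268 ff 50.0
shift tool [-0.0007  0.0007  0.0516] turn z tool rad -0.0009
```

View pics/w2.png

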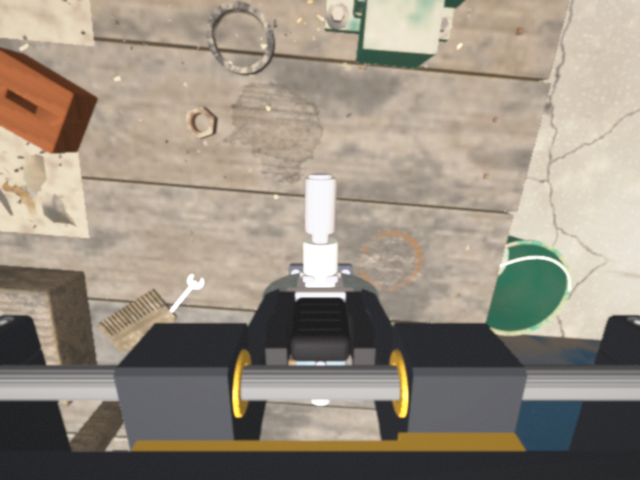

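The wrist view shows the clip held with the tab at (320,320). The arbor is centred at column 320, with the groove at about row 238 and the sleeve below it. Next I'll refine the axis and groove from this depth.

Run:
```python
from h import *
from plant import get_state
from scipy.optimize import least_squares
s0=get_state();T=s0["tool_pos"]
c=cloud("wrist",270,160,370,285)
p=np.array([.1437,np.radians(19.8),.11])
for it in range(6):
    s=(c[:,0]-.5)*np.cos(p[1])+(c[:,1]-p[0])*np.sin(p[1]);l=-(c[:,0]-.5)*np.sin(p[1])+(c[:,1]-p[0])*np.cos(p[1])
    rr=np.hypot(l,c[:,2]-p[2]);A=(s>-.027)&(s<.012)&(abs(rr-.013)<.004);B=(s>.03)&(s<.06)&(abs(rr-.015)<.004)
    q=np.r_[c[A],c[B]];rad=np.r_[np.full(A.sum(),.013),np.full(B.sum(),.015)]
    f=lambda p:np.hypot(-(q[:,0]-.5)*np.sin(p[1])+(q[:,1]-p[0])*np.cos(p[1]),q[:,2]-p[2])-rad
    p=least_squares(f,p,loss="soft_l1",f_scale=.001).x
print(p[0],np.degrees(p[1]),p[2],A.sum(),B.sum())
for a in np.arange(.01,.036,.002):
    m=(abs(s-a)<.0012)&(abs(l)<.015)&(c[:,2]>.08)
    if m.sum()>2: print("%.3f:%.4f w%.3f n%d"%(a,np.percentile(c[m,2],90)-p[2],np.ptp(l[m]),m.sum()))
print("TCP s,l",(T[0]-.5)*np.cos(p[1])+(T[1]-p[0])*np.sin(p[1]),-(T[0]-.5)*np.sin(p[1])+(T[1]-p[0])*np.cos(p[1]))
# tab top
m=np.load("wrist_m.npz")
t=cloud("wrist",285,285,355,362);t=t[(np.hypot(t[:,0]-T[0],t[:,1]-T[1])<.022)&(t[:,2]>T[2])&(t[:,2]<T[2]+.04)]
tl=t[abs(t[:,2]-np.median(t[:,2]))<.006];print("tab",len(tl),np.median(tl[:,2])-T[2],cv2.minAreaRect(((tl-T)[:,:2]*1000).astype(np.float32)))
```

```text
0.14307295366296477 19.77122805123775 0.10909869277308074 1530 955
0.010:0.0132 w0.025 n88
0.012:0.0132 w0.025 n85
0.014:0.0129 w0.025 n87
0.016:0.0131 w0.025 n80
0.018:0.1056 w0.025 n246
0.020:0.0975 w0.023 n145
0.022:0.0970 w0.019 n84
0.024:0.0076 w0.014 n45
0.026:0.0135 w0.028 n224
0.028:0.0150 w0.029 n91
0.030:0.0151 w0.029 n94
0.032:0.0153 w0.029 n94
0.034:0.0152 w0.028 n96
TCP s,l 0.020117650165752888 -0.0008533990180291601
tab 2352 0.02051518736284813 ((-1.0707159042358398, 0.9057216644287109), (18.96552276611328, 28.018802642822266), 21.021554946899414)
```

```bash
python3 -m inch '-1 -0.001 0.001 0.01 0 0 0;-1 0 0 0.02 0 0 0;-1 0 0 0.02 0 0 0;-1 0 0 0.015 0 0 0;-1 0 0 0.008 0 0 0;-1 0 0 0 0 0 0;-1 0 0 0 0 0 0;-1 0 0 0 0 0 0;-1 0 0 0 0 0 0;-1 0 0 0 0 0 0'
cat > st.py <<'E'
from h import *
from plant import get_state
s=get_state();T=s["tool_pos"];p=(.1433,np.radians(19.77))
print("s %.4f l %.4f"%((T[0]-.5)*np.cos(p[1])+(T[1]-p[0])*np.sin(p[1]),-(T[0]-.5)*np.sin(p[1])+(T[1]-p[0])*np.cos(p[1])))
goto(T[0],T[1],.1486,109.77)
E
python3 st.py
```

```text
clock: 8.03
tool_pos: [0.5207, 0.1522, 0.1805]
eef_rot: [-0.172, 0.985, 0.0, 0.001]
contact_force: [0.1, -0.5, 0.3]
opening: 0.26
finger_force: 50.0
s 0.0225 l 0.0013
t 8.03 tcp [0.5207 0.1522 0.1805] yaw_y 109.81 tilt [ 1.6e-03  6.0e-04 -1.0e+00] F [ 0.1 -0.5  0.3] mom [ 0.07  0.01 -0.05] open 0.26 ff 50.0
shift tool [ 0.0001 -0.      0.0319] turn z tool rad 0.0008
```

```bash
python3 -m inch '-1 0.001 -0.001 0 0 0 0;-1 0 0 0.0025 0 0 0;-1 0 0 0.0025 0 0 0;-1 0 0 0.0015 0 0 0;-1 0 0 0.0015 0 0 0;-1 0 0 0.0015 0 0 0;-1 0 0 0.001 0 0 0;-1 0 0 0.001 0 0 0;-1 0 0 0 0 0 0;-1 0 0 0 0 0 0;-1 0 0 0 0 0 0'; python3 st.py
```

```text
clock: 8.95
tool_pos: [0.5196, 0.1508, 0.1683]
eef_rot: [-0.172, 0.985, 0.0, 0.0]
contact_force: [0.4, 0.2, -1.0]
opening: 0.262
finger_force: 50.0
s 0.0210 l 0.0004
t 8.95 tcp [0.5196 0.1508 0.1683] yaw_y 109.83 tilt [ 0.e+00  1.e-04 -1.e+00] F [ 0.4  0.2 -1. ] mom [ 0.06 -0.02 -0.05] open 0.262 ff 50.0
shift tool [ 0.     -0.      0.0197] turn z tool rad 0.0011
```

TCP z is 0.1683 with no contact, which is below the shaft's 0.1706 and the sleeve's 0.1726. The jaws are therefore over the groove, so I'll continue gently.

```bash
python3 -m inch '-1 0 -0.0003 0.001 0 0 0;-1 0 0 0.001 0 0 0;-1 0 0 0.001 0 0 0;-1 0 0 0.001 0 0 0;-1 0 0 0.001 0 0 0;-1 0 0 0 0 0 0;-1 0 0 0 0 0 0'; python3 st.py
```

```text
clock: 9.53
tool_pos: [0.5207, 0.1508, 0.1639]
eef_rot: [-0.172, 0.985, 0.0, 0.001]
contact_force: [1.1, -0.6, 5.8]
opening: 0.264
finger_force: 50.0
s 0.0220 l 0.0000
t 9.53 tcp [0.5207 0.1508 0.1639] yaw_y 109.82 tilt [ 2.3e-03  8.0e-04 -1.0e+00] F [ 1.1 -0.6  5.8] mom [-0.03 -0.2  -0.02] open 0.264 ff 50.0
shift tool [0.     0.     0.0153] turn z tool rad 0.0009
```

```bash
for i in 1; do python3 -m inch '-1 0 0 0.001 0 0 0;-1 0 0 0 0 0 0;-1 0 0 0.001 0 0 0;-1 0 0 0 0 0 0'; python3 st.py; done
```

```text
clock: 9.87
tool_pos: [0.5207, 0.1508, 0.162]
eef_rot: [-0.172, 0.985, 0.0, 0.001]
contact_force: [1.0, -1.5, 4.7]
opening: 0.265
finger_force: 50.0
s 0.0221 l 0.0001
t 9.87 tcp [0.5207 0.1508 0.162 ] yaw_y 109.83 tilt [ 2.5e-03  9.0e-04 -1.0e+00] F [ 1.  -1.5  4.7] mom [ 0.   -0.2   0.02] open 0.265 ff 50.0
shift tool [0.     0.     0.0134] turn z tool rad 0.0010
```

```bash
python3 -m inch '-1 0 0 0.001 0 0 0;-1 0 0 0 0 0 0;-1 0 0 0.001 0 0 0;-1 0 0 0 0 0 0;-1 0 0 0.001 0 0 0;-1 0 0 0 0 0 0'; python3 st.py
```

```text
clock: 10.37
tool_pos: [0.5192, 0.1502, 0.1576]
eef_rot: [-0.172, 0.985, -0.0, -0.001]
contact_force: [1.1, -0.1, -2.7]
opening: 0.264
finger_force: 50.0
s 0.0204 l -0.0000
t 10.37 tcp [0.5192 0.1502 0.1576] yaw_y 109.83 tilt [-1.3e-03 -4.0e-04 -1.0e+00] F [ 1.1 -0.1 -2.7] mom [ 0.04 -0.07  0.02] open 0.264 ff 50.0
shift tool [-0.    -0.     0.009] turn z tool rad 0.0011
```

The jaws have spread and are now pulling the clip down. I'll continue to the seat.

```bash
python3 -m inch '-1 0 0 0.001 0 0 0;-1 0 0 0.001 0 0 0;-1 0 0 0.001 0 0 0;-1 0 0 0.001 0 0 0;-1 0 0 0.001 0 0 0;-1 0 0 0 0 0 0;-1 0 0 0 0 0 0'; python3 st.py
```

```text
clock: 10.95
tool_pos: [0.519, 0.1501, 0.1526]
eef_rot: [-0.172, 0.985, -0.0, -0.001]
contact_force: [0.4, -0.2, -7.9]
opening: 0.271
finger_force: 50.0
s 0.0202 l -0.0000
t 10.95 tcp [0.519  0.1501 0.1526] yaw_y 109.83 tilt [-1.7e-03 -6.0e-04 -1.0e+00] F [ 0.4 -0.2 -7.9] mom [-0.01  0.01 -0.01] open 0.271 ff 50.0
shift tool [-0.     0.     0.004] turn z tool rad 0.0011
```

```bash
python3 -m inch '-1 0 0 0.001 0 0 0;-1 0 0 0.001 0 0 0;-1 0 0 0.001 0 0 0;-1 0 0 0 0 0 0;-1 0 0 0 0 0 0'; python3 st.py
```

```text
clock: 11.37
tool_pos: [0.5198, 0.1506, 0.1503]
eef_rot: [-0.172, 0.985, 0.0, 0.0]
contact_force: [0.9, 0.5, -4.7]
opening: 0.268
finger_force: 50.0
s 0.0211 l 0.0001
t 11.37 tcp [0.5198 0.1506 0.1503] yaw_y 109.83 tilt [ 3.e-04  2.e-04 -1.e+00] F [ 0.9  0.5 -4.7] mom [ 0.02 -0.04  0.03] open 0.268 ff 50.0
shift tool [ 0.     -0.      0.0017] turn z tool rad 0.0011
```

```bash
python3 -m inch '-1 0 0 0.001 0 0 0;-1 0 0 0 0 0 0;-1 0 0 0.001 0 0 0;-1 0 0 0 0 0 0;-1 0 0 0 0 0 0'; python3 st.py
```

```text
clock: 11.78
tool_pos: [0.5203, 0.1508, 0.1493]
eef_rot: [-0.172, 0.985, 0.0, 0.001]
contact_force: [-1.4, -1.5, 6.3]
opening: 0.263
finger_force: 50.0
s 0.0217 l 0.0002
t 11.78 tcp [0.5203 0.1508 0.1493] yaw_y 109.83 tilt [ 2.e-03  6.e-04 -1.e+00] F [-1.4 -1.5  6.3] mom [-0.1   0.19 -0.02] open 0.263 ff 50.0
shift tool [0.     0.     0.0007] turn z tool rad 0.0011
```

```bash
python3 -m inch '-1 0 0 0.001 0 0 0;-1 0 0 0 0 0 0;-1 0 0 0.001 0 0 0;-1 0 0 0 0 0 0;-1 0 0 0 0 0 0'; python3 st.py
```

```text
clock: 12.2
tool_pos: [0.521, 0.1512, 0.1489]
eef_rot: [-0.172, 0.985, 0.0, 0.002]
contact_force: [-3.3, -0.9, 18.7]
opening: 0.269
finger_force: 50.0
s 0.0224 l 0.0003
t 12.2 tcp [0.521  0.1512 0.1489] yaw_y 109.84 tilt [ 0.0043  0.001  -1.    ] F [-3.3 -0.9 18.7] mom [-0.37  0.67  0.  ] open 0.269 ff 50.0
shift tool [0.     0.     0.0003] turn z tool rad 0.0011
```

It is seated firmly at 0.1489 (0.1486 expected) with 19 N. I'll unload, open and retreat upward.

```bash
python3 -m inch '-1 0 0 -0.002 0 0 0;-1 0 0 0 0 0 0;0 0 0 0 0 0 0;0 0 0 0 0 0 0;0 0 0 0 0 0 0;0 0 0 0 0 0 0;0 0 0 0 0 0 0;0 0 0 0 0 0 0' 10; python3 st.py
python3 -m inch '0 0 0 -0.005 0 0 0;0 0 0 -0.015 0 0 0;0 0 0 -0.03 0 0 0;0 0 0 -0.03 0 0 0;0 0 0 -0.03 0 0 0;0 0 0 0 0 0 0;0 0 0 0 0 0 0;0 0 0 0 0 0 0'
python3 - <<'E'
from h import *
from plant import *
ims=[]
for n,b in(("top",(140,100,260,240)),("scene",(250,90,390,190)),("wrist",(200,120,440,360))):
    m=camera_model(n);p,d=snapshot(n);u0,v0,u1,v1=b
    ims.append(cv2.resize(p[v0:v1,u0:u1,::-1],(260,300)))
    c=cloud(0,*b,d,m["intrinsics"],m["view"]);s=(c[:,0]-.5)*np.cos(.345)+(c[:,1]-.1433)*np.sin(.345);l=-(c[:,0]-.5)*np.sin(.345)+(c[:,1]-.1433)*np.cos(.345)
    t=c[(abs(s-.0212)<.012)&(abs(l)<.02)&(c[:,2]>.12)&(c[:,2]<.19)]
    print(n,len(t),t[:,2].max() if len(t) else 0,np.percentile(t[:,2],90) if len(t) else 0,"expected 0.172")
    tt=t[t[:,2]>.164]
    if len(tt)>5: print(cv2.minAreaRect((tt[:,:2]*1000).astype(np.float32)))
cv2.imwrite("pics/end.png",np.hstack(ims))
E
python3 st.py
```

```text
clock: 12.87
tool_pos: [0.5196, 0.1505, 0.148]
eef_rot: [-0.172, 0.985, 0.0, -0.0]
contact_force: [-0.0, -0.4, 0.3]
opening: 0.498
finger_force: 0.0
s 0.0209 l 0.0001
t 12.87 tcp [0.5196 0.1505 0.148 ] yaw_y 109.83 tilt [-4.e-04  0.e+00 -1.e+00] F [-0.  -0.4  0.3] mom [ 0.09 -0.    0.01] open 0.498 ff 0.0
shift tool [ 0.      0.     -0.0006] turn z tool rad 0.0011
clock: 13.53
tool_pos: [0.5193, 0.15, 0.2579]
eef_rot: [-0.172, 0.985, -0.0, -0.0]
contact_force: [-1.2, -0.7, -1.1]
opening: 0.499
finger_force: 0.0
top 0 0 0 expected 0.172
scene 307 0.17333113835534458 0.1700818806240514 expected 0.172
((518.1630859375, 149.2216033935547), (13.864425659179688, 24.012123107910156), 23.97205352783203)
wrist 1418 0.17353161522794122 0.17134314880232243 expected 0.172
((520.085693359375, 150.77757263183594), (11.40123462677002, 23.968027114868164), 19.54741668701172)
s 0.0201 l -0.0001
t 13.68 tcp [0.5189 0.15   0.2569] yaw_y 109.84 tilt [-2.6e-03 -9.0e-04 -1.0e+00] F [ 0.3 -0.5  0.2] mom [ 0.07 -0.02  0.04] open 0.5 ff 0.0
shift tool [-0.0003  0.      0.1083] turn z tool rad 0.0011
```

View pics/end.png

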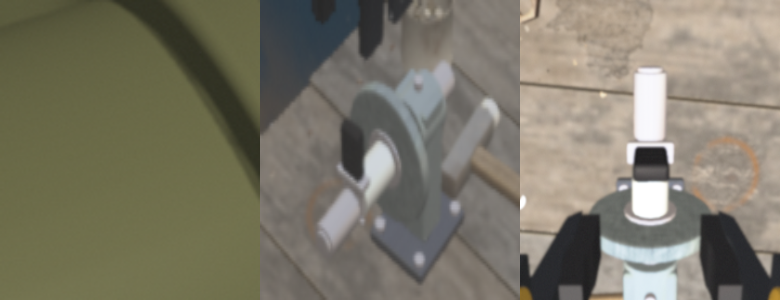

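The clip stands upright and seated in the groove, with the tab at about (350,150) in the scene panel. Its top is at about 0.172, as expected, its yaw is 19.5° and the gripper is clear. Handing in.

```bash
python3 -c "
from plant import r
print(r.finish_job())"
```

```text
the job is handed in; nothing more can be done
None
```

The clip is snapped home in the arbor's groove next to the sleeve and released; the highest pressing force I read was about 19 N, and I handed the job in at about 14 s (no verdict was returned).

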